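Teach the sampler its tube and its well

TASK

Teach the sampler its two stops on this lab bench, using the fingertips only. First press down the tab of the tilted well-plate holder until the plate lies fully level; then point straight down at the cap of the tallest tube in the rack from just above it (fingertips about 1 to 3 cm away) and dwell there for two seconds, do the same over the well beside the plate's cut-off corner, and last press the large round key on the teach box all the way down and let it go. Never touch the tubes or the black plate itself, lift nothing, and leave everything else where it stands.

Things in the scene. Friction and masses are not known exactly. Their poses are not given: they have to be found in the camera images.
- stand: clear plastic stand of the tilting plate holder, fixed to the table; base 150 (x) x 185 (y) x 8 mm. Origin: centre of the underside. Its y axis runs along the tilt axle, which lies straight above the origin, 55 mm above the table, between two side posts (at y = +-85 mm, tops 68 mm high). The tab is on its +x side, the low edge of the tilted holder on its -x side
- tilt (a joint): tilt of the white plate holder about the axle, rad: 0 = level, against its stop; it starts at 0.3 to 0.55 with the tab side (stand +x) raised and the face leaning to stand -x. Stiff friction hinge that stays where it is left; about 2.5 N down on the tab turns it
- tab (a point): centre of the top face of the white push tab, a flat tongue 60 mm wide (y) and 6 mm thick that sticks out beyond the plate on the stand's +x side; 83 mm from the axle in the holder's plane and 3 mm above it (level: 83 mm along stand x, 58 mm above the table). The tab is free from 57 to 100 mm from the axle, next to the plate's edge at 42.5 mm
- plate: black 24-well plate (4 rows along x, 6 columns along y, wells 17 mm wide at 19.3 mm pitch), 85 (x) x 127 (y) x 20 mm, fixed on the holder and tilting with it; one of its four corners is cut off at 45 degrees (14 mm), at its -x, +y corner. Origin: centre of its underside, 3 mm above the axle; level, its rims are 78 mm above the table. Not to be touched
- corner_well (a point): centre of the mouth of the corner well next to the cut-off corner, at rim height (plate frame -29, +48, +20 mm)
- rack: blue tube rack fixed to the table, 90 (x) x 160 (y) x 45 mm, with 2 x 4 holes 19 mm wide and 38 mm deep; origin: centre of its underside. Three capped tubes stand in three of its holes, in any order, at least 50 mm apart
- tall_tube: the tallest tube: 115 mm long, body 16 mm, grey round cap 20 mm wide; stands loosely in the rack with its cap top about 122 mm above the table. Origin: centre of its foot, z up the tube. Not to be touched
- tall_tube_cap (a point): centre of the top of the tallest tube's cap
- short_tube_a: a short tube of the same make, 75 mm long, cap top about 82 mm above the table; origin: centre of its foot. Not to be touched
- short_tube_b: the other short tube, same as short_tube_a; origin: centre of its foot. Not to be touched
- teach_box: flat grey teach box fixed to the table, 120 (x) x 90 (y) x 30 mm, with a dark screen at its +x end and three painted-on small marks at its -x end; origin: centre of its underside
- record (a joint): travel of the large round key, m: 0 = up, 0.006 = fully down; springs back; about 4 N for full travel
- record_top (a point): centre of the top face of the large round key (white, 32 mm wide, in a black collar), about 52 mm above the table when up; moves down with the key
- marker: bystander: marker pen 110 mm long, lying; origin on its underside
- timer: bystander: white timer, 50 x 50 x 18 mm; origin: centre of its underside
- carton: bystander: white carton 130 x 130 x 45 mm; origin: centre of its underside
- tip_box: bystander: closed blue box with clear lid, 117 x 82 x 67 mm; origin: centre of its underside
- beaker: bystander: glass beaker 66 mm wide, 85 mm high; origin: centre of its underside
- bottle: bystander: brown bottle 60 mm wide, 110 mm high; origin: centre of its underside
Not all that is in view belongs to the job. What is shaped like the teach_box but yellow is not meant.

How it is judged (in metres and radians):
On the way, in this order (a step that is already met when the one before it is completed fails the run):
1. the plate holder is pressed level (value of joint tilt below 0.04 rad), for 0.2 s.
2. the tool points down at the tallest tube's cap from just above it and dwells (horizontal distance between the grasp point and tall_tube_cap below 0.012 m and z of the grasp point in the frame of tall_tube_cap between 0.018 and 0.072 m and angle between the grasp point's own z axis and vertical above 2.6 rad and value of joint tilt below 0.05 rad), for 1.5 s.
3. the tool points down at the well beside the cut-off corner from just above it and dwells (horizontal distance between the grasp point and corner_well below 0.0095 m and z of the grasp point in the frame of corner_well between 0.018 and 0.072 m and angle between the grasp point's own z axis and vertical above 2.6 rad and value of joint tilt below 0.05 rad), for 1.5 s.
4. the large round key is pressed down (value of joint record above 0.0045 m and value of joint tilt below 0.05 rad), for 0.05 s.
At the end, for the whole second after the job is handed in: The holder is level within 0.05 rad, the key is back up, the three tubes stand upright in the rack within 15 mm of where they stood, and every bystander is within 20 mm of its start (value of joint tilt below 0.05 rad and value of joint record below 0.0015 m and angle between each of tall_tube, short_tube_a, short_tube_b's own z axis and vertical below 0.2 rad and height (world z) of each of tall_tube, short_tube_a, short_tube_b below 0.012 m and distance of each of tall_tube, short_tube_a, short_tube_b from where it was at the start of the episode below 0.015 m and distance of each of marker, timer, carton, tip_box, beaker, bottle from where it was at the start of the episode below 0.02 m); the robot touches nothing.
It fails at once if a tube is touched by the robot (contact force between any of the fingers, the arm and tall_tube above 0.5 N or contact force between any of the fingers, the arm and short_tube_a above 0.5 N or contact force between any of the fingers, the arm and short_tube_b above 0.5 N).
It fails at once if the black plate is touched by the robot (contact force between any of the fingers, the arm and plate above 0.5 N).
It fails at once if a bystander is shoved or carried off its place (over 20 mm) (distance of any of marker, timer, carton, tip_box, beaker, bottle from where it was at the start of the episode above 0.02 m).
It fails at once if a tube is moved or lifted (over 15 mm) (distance of any of tall_tube, short_tube_a, short_tube_b from where it was at the start of the episode above 0.015 m).
It also fails if it takes over 64 s, if anything falls off the work surface, if the arm or the gripper's body presses on something with over 40 N, if the wrist force passes 120 N, or if a joint passes its speed limit or range.

ROBOT

A 6-joint arm with a two-finger parallel gripper is mounted at the origin on the work surface. World frame = base frame: x ahead of the robot, y to its left, z up, the work surface at z = 0. Lengths are in m, angles in degrees, forces in N, time in s.
With the tool pointing down it reaches from about 0.25 to 0.725 m from the base axis. Payload 9.7 kg.
Tool frame: the origin (TCP) lies between the finger pads, 19 mm behind the fingertips; this is the grasp point; z points along the fingers, y is the line along which they close (so a half turn about z gives the same grasp; the last joint's range is limited). The gripper opens to 85 mm and grips with 20 to 120 N. Pads are 22 mm wide; open, the fingers measure 114 mm over their backs; the gripper's body (76 mm by 85 mm) begins 54 mm behind the grasp point. The pads swing forward as they close: fully open they stand 13 mm farther back than shut.
Start: joints at [-64.4, 4.979, 10.078, 95.1, 0, 90], TCP at [0.238, -0.496, 0.25] pointing down, gripper open.
Joint ranges: [-179.16, 179.16], [-48.56, 103.87], [-65.8, 70.77], [-126.05, 130.52], [-82.76, 87.17], [-180, 180]. Speed limits (degrees/s): [127.2, 127.2, 147.25, 180, 180, 180].

INTERFACE

Orientations are given as [roll, pitch, yaw] about the fixed x, y, z axes, in that order (R = Rz(yaw) Ry(pitch) Rx(roll)).
In Python, from workcell import * gives the robot as it stands.
- The arm moves only by the tool servo_tool, never from a script. Its argument "rows" is a list of rows, each an object with "offset": the shift along the tool's x, y, z as a fraction of full scale, a list of three; "yaw": the turn about the tool's z as a fraction of full scale; "claw": the closure, from 0 (fully open) to 1 (shut). A call has 1 to 12 rows; each row is the pose to reach, as a shift and turn from the pose commanded when the call began, along the tool's axes at that moment, turning the shorter way round; what a row does not reach only later rows make up. Full scale, the value 1, is 0.1 m for a shift and pi rad for a turn. A row lasts 1/8 s, in which the tool goes at most 62.5 mm and 10.7 degrees, less where a joint would pass 70% of its speed; a pose out of reach is approached as far as the arm can. A call with a number of a shift or a turn outside -1 to 1 is refused whole. A call with a gripper value outside its range is refused whole. The fingers move at their own pace and stop on an object; "squeeze" is the grip in N (left out, the last holds). Time passes only in rows, so rows that repeat a pose let the fingers close. It gives the time, the measured TCP pose, the force, the opening and the grip force at its end, in the units of the state.
- get_obs(): the state, without advancing time (a new reading comes with each control period).
- camera(name): name is "scene" or "top" or "wrist"; returns (picture, depth): 480x640x3 uint8, red, green, blue; 480x640 float32, m along the optical axis (not along the pixel's ray), 0 where there is no reading.
- camera_info(name): a dict with "fx", "fy", "cx", "cy" (pixels), "cam_to_world" (4x4, takes a point from camera to world coordinates); the wrist camera has in their place "hand_eye" (4x4, takes a point from camera to tool coordinates, whose origin is the TCP and whose axes are the flange's). Camera axes: x right, y up, looking along -z (the intrinsics and any distortion apply to the point x, -y, -z); pixel columns grow to the right and rows downward; lengths in m; the calibration is good to about 2 mm. A picture is of the moment at which its call begins: read the wrist's pose just before it. camera_info takes no time and is no camera call.
- job_done(): hands the job in; it is judged then, once.
The state is a dict: "time": time; "q": joint angles; "qd": joint speeds; "joint_efforts": joint torques, N m; "ee_pos": TCP position; "tcp_rot": TCP orientation; "wrist_force": force on the tool from outside, world axes, zero at the start; "torque": the same for the moment, N m; "opening": finger opening in m; "grasp_force": force on a finger pad.
Only numpy, scipy, OpenCV 4.12 (cv2) and the standard library are available. Lean on these libraries where they do the work, as an engineer would, in place of code of your own. Each camera call takes 0.05 s, during which the arm holds its last target. There are 200 camera calls.

## Working session

There is one attempt and no reset: what is moved stays moved. The work goes in short steps, Python scripts to look and compute and a tool call to move; the robot and the scene stay as the last step left them, time stands still between calls to the robot, and variables do not carry over. Pictures are saved under pics/ and viewed, at most 10 in all, crops included, and the job is handed in when it is done.

Besides the shell and the picture viewer there is one more tool, called after "Call:" by a JSON object that holds its "api" and its "payload". servo_tool: Moves the arm, as the interface text tells. Its arguments: {"type":"object","properties":{"rows":{"type":"array"},"squeeze":{"type":"number"}},"required":["rows"]}

```bash
ls; mkdir -p pics; cat > h.py <<'E'
from workcell import *
import numpy as np, cv2
from scipy.spatial.transform import Rotation as R
def save(n,p): cv2.imwrite('pics/'+n+'.png',p[:,:,::-1])
def K(i): return np.array([[i['fx'],0,i['cx']],[0,i['fy'],i['cy']],[0,0,1.]])
def c2w(name,o=None):
    i=camera_info(name)
    if 'cam_to_world' in i: return np.array(i['cam_to_world'])
    T=np.eye(4); T[:3,:3]=R.from_euler('xyz',o['tcp_rot'],degrees=True).as_matrix(); T[:3,3]=o['ee_pos']
    return T@np.array(i['hand_eye'])
def ray(name,uv,T):
    i=camera_info(name); d=i.get('distortion',i.get('dist'))
    p=cv2.undistortPoints(np.array(uv,float).reshape(-1,1,2),K(i),None if d is None else np.array(d,float)).reshape(-1,2)
    return T[:3,3],np.c_[p[:,0],-p[:,1],-np.ones(len(p))]@T[:3,:3].T
def onplane(name,uv,z,T):
    c,d=ray(name,uv,T); return c+d*((z-c[2])/d[:,2])[:,None]
def bydepth(name,uv,dep,T):
    c,d=ray(name,uv,T); return c+d*np.array([dep[int(round(v)),int(round(u))] for u,v in np.reshape(uv,(-1,2))])[:,None]
E
python3 - <<'E'
from h import *
o=get_obs(); print(o)
for n in ('scene','top','wrist'):
    print(n,camera_info(n)); p,d=camera(n); save(n,p); np.savez('pics/%s.npz'%n,p=p,d=d); print((d>0).mean())
E
```

```text
pics
{'time': 0.0, 'q': array([-6.43990505e+01,  5.01094471e+00,  1.00341760e+01,  9.51003092e+01,
        1.64033271e-03,  9.00009457e+01]), 'qd': array([ 0.12222489, -0.02958718,  0.04663985, -0.01295417, -0.02347961,
        0.08321028]), 'joint_efforts': array([-1.45513523e-04, -5.20381308e+01,  4.64808047e+01,  1.61599758e-02,
       -2.91607898e-05,  1.10323919e-05]), 'ee_pos': array([ 0.23757075, -0.49580968,  0.24928206]), 'tcp_rot': array([-1.79922922e+02, -1.63905904e-03,  2.56000016e+01]), 'wrist_force': array([-0.31729308, -0.14506967, -0.20065433]), 'torque': array([-0.03145368,  0.01352459,  0.003745  ]), 'grasp_force': 0.0, 'opening': 0.08550658397233443}
scene {'fx': 542.6324369582513, 'fy': 542.6324369582513, 'cx': 326.45755841642034, 'cy': 247.55567037277447, 'cam_to_world': array([[ 0.31782829, -0.72961457,  0.60551446,  1.23703671],
       [ 0.94798143,  0.25651126, -0.18850245, -0.30350097],
       [-0.01778715,  0.63392788,  0.7731876 ,  0.98407637],
       [ 0.        ,  0.        ,  0.        ,  1.        ]])}
0.9958854166666666
top {'fx': 450.87720373944313, 'fy': 450.87720373944313, 'cx': 317.20417114496377, 'cy': 237.18138516006448, 'cam_to_world': array([[ 0.01930319,  0.98752148, -0.15629686,  0.42987826],
       [-0.99980189,  0.01830663, -0.00781317, -0.09924231],
       [-0.00485441,  0.15641671,  0.98767922,  1.08778164],
       [ 0.        ,  0.        ,  0.        ,  1.        ]])}
0.9958365885416667
wrist {'fx': 413.3949300608842, 'fy': 413.3949300608842, 'cx': 318.01245920408263, 'cy': 241.68771912093237, 'hand_eye': array([[ 4.62209572e-04,  9.65807000e-01,  2.59261691e-01,
         6.61464738e-02],
       [ 9.99999711e-01, -2.90114407e-04, -7.02050940e-04,
         9.20794442e-05],
       [-6.02830161e-04,  2.59261940e-01, -9.65806856e-01,
        -1.22279599e-01],
       [ 0.00000000e+00,  0.00000000e+00,  0.00000000e+00,
         1.00000000e+00]])}
0.995859375
```

View pics/top.png

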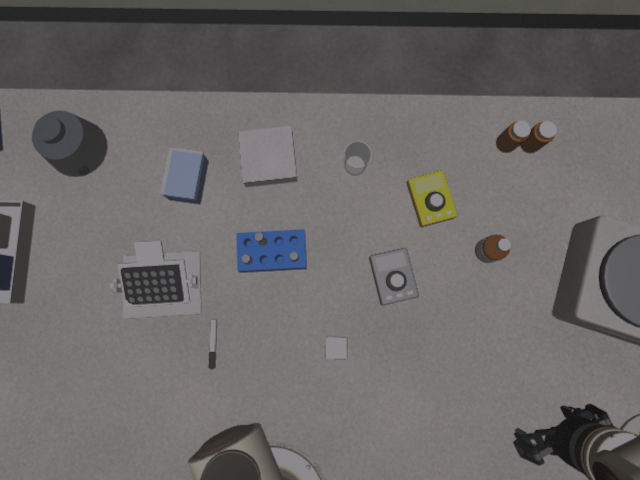

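View pics/scene.png

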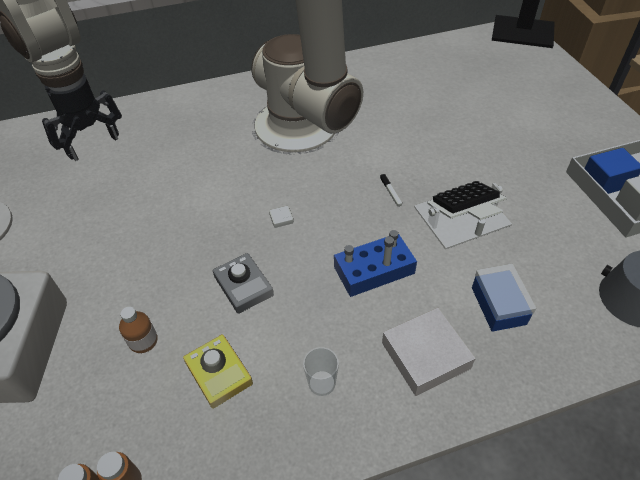

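The top view shows the tilted holder at about (152,283) with its tab at (148,250), and the rack at (271,250) with caps at (259,237), (246,259) and (293,257). The grey teach box is at (394,276), and the yellow decoy at (432,198) is not the one meant. I'll measure these next.

```bash
python3 - <<'E'
from h import *
D={n:np.load('pics/%s.npz'%n) for n in('top','scene')}
T={n:c2w(n) for n in D}
np.set_printoptions(precision=4,suppress=True)
def cloud(n):
    v,u=np.mgrid[0:480,0:640]; c,d=ray(n,np.stack([u,v],-1).reshape(-1,2),T[n]); return (c+d*D[n]['d'].reshape(-1,1)).reshape(480,640,3)
C={n:cloud(n) for n in D}
t=C['top']; print('table z',np.median(t[380:400,380:460,2]),np.median(C['scene'][150:180,200:260,2]))
# clusters above
print('caps top', [(uv,t[uv[1],uv[0]]) for uv in [(259,237),(246,259),(293,257)]])
s=C['scene']; print('caps scene',[(uv,s[uv[1],uv[0]]) for uv in [(349,249),(389,241),(394,234)]])
for n in D:
    X=C[n]
    m=(X[...,2]>.06)&(X[...,0]>.3)&(X[...,0]<.55)&(X[...,1]>-.09)&(X[...,1]<.11)
    k,l,st,ce=cv2.connectedComponentsWithStats(m.astype(np.uint8))
    for i in range(1,k):
        if st[i,4]>8:
            P=X[l==i]; h=P[P[:,2]>P[:,2].max()-.006]; print(n,'tube',ce[i],st[i,4],'top',P[:,2].max(),h.mean(0))
hsv=cv2.cvtColor(D['top']['p'],cv2.COLOR_RGB2HSV)
m=cv2.inRange(hsv,(100,120,60),(130,255,255)); m[:,:225]=0; m[:,320:]=0; m[:220]=0;m[280:]=0
P=t[(m>0)&(abs(t[...,2]-.045)<.008)]; r=cv2.minAreaRect(P[:,:2].astype(np.float32)); print('rack',r,np.median(P[:,2]))
# key: white round top around (398,281)
for n,(u,v) in {'top':(397,281),'scene':(238,269)}.items():
    X=C[n][v-22:v+22,u-22:u+22]; g=D[n]['p'][v-22:v+22,u-22:u+22]
    mm=(g.min(-1)>150)&(X[...,2]>.04); P=X[mm]; print(n,'key',mm.sum(),P.mean(0),np.median(P[:,2]), np.ptp(P[:,:2],axis=0))
# plate / tab
X=t[225:325,100:215]; g=D['top']['p'][225:325,100:215]
m=(X[...,2]>.012); bl=(g.max(-1)<70)&m
print('plate z range',X[bl][:,2].min(),X[bl][:,2].max(),'rect',cv2.minAreaRect(X[bl][:,:2].astype(np.float32)))
pl=X[bl]; A=np.c_[pl[:,:2],np.ones(len(pl))]; print('plane',np.linalg.lstsq(A,pl[:,2],rcond=None)[0])
for vv in range(238,268,3): print(vv,t[vv,148],D['top']['p'][vv,148])
m=(X[...,2]<.015)&(g.min(-1)>0)
print('posts',t[282,195],t[286,115])
def crop(n,x0,x1,y0,y1,k): return cv2.resize(D[n]['p'][y0:y1,x0:x1],None,fx=k,fy=k,interpolation=cv2.INTER_CUBIC)
save('crop1',np.hstack([crop('top',100,220,225,325,4)[:400,:400],crop('scene',330,510,165,300,3)[:400,:400]][:1]+[crop('scene',330,460,215,300,3)[:255,:390]] if 0 else [crop('top',100,200,225,325,4),crop('scene',400,500,165,265,4)]))
E
```

```text
table z -0.0008858718640111229 -0.0006982485749790768
caps top [((259, 237), array([0.5805, 0.0345, 0.1235])), ((246, 259), array([0.5368, 0.0679, 0.0791])), ((293, 257), array([ 0.5432, -0.0378,  0.0804]))]
caps scene [((349, 249), array([ 0.5496, -0.0389,  0.0809])), ((389, 241), array([0.5881, 0.0345, 0.1219])), ((394, 234), array([0.5423, 0.0686, 0.0808]))]
top tube [246.0152 258.7424] 66 top 0.08606795630674302 [0.538  0.0688 0.0819]
top tube [293.7115 256.7885] 52 top 0.0845187427201528 [ 0.5441 -0.0386  0.0817]
scene tube [393.7391 234.3188] 69 top 0.0855093442924929 [0.5398 0.0683 0.0819]
scene tube [348.2581 247.0645] 31 top 0.08534759139055326 [ 0.5448 -0.0391  0.0821]
rack ((0.5631081461906433, 0.016759566962718964), (0.09070988744497299, 0.15881165862083435), 3.876981496810913) 0.044179174943074995<stdin>:25: RuntimeWarning: Mean of empty slice.
  ret = um.true_divide(
  return _methods._mean(a, axis=axis, dtype=dtype,
  ret = ret.dtype.type(ret / rcount)
Traceback (most recent call last):
ValueError: zero-size array to reduction operation maximum which has no identity
```

```bash
cat >> h.py <<'E'
def cloud(n,d,T):
    v,u=np.mgrid[0:480,0:640]; c,r=ray(n,np.stack([u,v],-1).reshape(-1,2),T); return (c+r*d.reshape(-1,1)).reshape(480,640,3)
np.set_printoptions(precision=4,suppress=True)
E
python3 - <<'E'
from h import *
D={n:np.load('pics/%s.npz'%n) for n in('top','scene')}
C={n:cloud(n,D[n]['d'],c2w(n)) for n in D}
t=C['top']
for n in D:
    X=C[n]
    m=(X[...,2]>.095)&(X[...,0]>.5)&(X[...,0]<.63)&(X[...,1]>-.07)&(X[...,1]<.11); P=X[m]; P=P[P[:,2]>.117]
    print(n,'tall',len(P),P.mean(0), (P.min(0)+P.max(0))/2)
for n,(u,v) in {'top':(397,281),'scene':(240,270)}.items():
    X=C[n][v-25:v+25,u-25:u+25]; g=D[n]['p'][v-25:v+25,u-25:u+25]
    mm=(X[...,2]>.047)&(g.min(-1)>100); P=X[mm]; print(n,'key',mm.sum(),P.mean(0),(P.min(0)+P.max(0))/2,np.ptp(P,axis=0), g.max())
    b=X[(X[...,2]>.022)]; print('box rect',cv2.minAreaRect(b[:,:2].astype(np.float32)))
X=t[225:325,100:215]; g=D['top']['p'][225:325,100:215]
m=(X[...,2]>.012); bl=(g.max(-1)<60)&m
pl=X[bl]; print('plate z',np.percentile(pl[:,2],[2,98]),'rect',cv2.minAreaRect(pl[:,:2].astype(np.float32)))
A=np.c_[pl[:,:2],np.ones(len(pl))]; print('plane',np.linalg.lstsq(A,pl[:,2],rcond=None)[0])
for vv in range(236,310,3): print(vv,t[vv,148],D['top']['p'][vv,148])
for n in D:
  X=C[n]; m=(X[...,2]>.058)&(X[...,2]<.074)&(X[...,0]>.42)&(X[...,0]<.6)&(X[...,1]>.15)&(X[...,1]<.4)
  k,l,st,ce=cv2.connectedComponentsWithStats(m.astype(np.uint8))
  for i in range(1,k):
    if st[i,4]>5: print(n,'mid',ce[i],st[i],X[l==i].mean(0))
def crop(n,x0,x1,y0,y1,k): return cv2.resize(D[n]['p'][y0:y1,x0:x1],None,fx=k,fy=k,interpolation=cv2.INTER_CUBIC)
save('crop1',cv2.convertScaleAbs(np.hstack([crop('top',105,205,230,330,4),crop('scene',412,512,165,265,4)]),alpha=1.5))
E
```

```text
top tall 64 [0.5825 0.0357 0.1211] [0.5829 0.0362 0.121 ]
scene tall 68 [0.585  0.0355 0.121 ] [0.5851 0.0364 0.1214]
top key 146 [ 0.4937 -0.2649  0.1149] [ 0.471  -0.1945  0.5674] [0.0822 0.1904 1.0407] 144
box rect ((0.4962177276611328, -0.21041277050971985), (0.11565742641687393, 0.23165181279182434), 4.294362545013428)
scene key 139 [ 0.5314 -0.2773  0.0916] [ 0.86   -0.2823  0.5156] [0.7541 0.0424 0.9369] 177
box rect ((0.8395032286643982, -0.265494167804718), (0.7923219203948975, 0.10067668557167053), 1.78025484085083)
plate z [0.0542 0.089 ] rect ((0.47574880719184875, 0.12257951498031616), (0.4445497989654541, 0.08724454045295715), 89.41987609863281)
plane [ 0.0231 -0.8099  0.289 ]
236 [ 0.5977  0.3248 -0.003 ] [125 122 120]
239 [ 0.5902  0.3241 -0.0027] [124 119 118]
242 [0.5686 0.2843 0.0984] [140 138 141]
245 [0.5627 0.286  0.0925] [141 138 143]
248 [0.5562 0.2862 0.0907] [140 138 142]
251 [0.5497 0.2865 0.0885] [140 138 142]
254 [0.543  0.2861 0.0883] [141 138 142]
257 [0.537  0.2885 0.0807] [140 138 142]
260 [0.5304 0.2884 0.0796] [139 138 141]
263 [0.5241 0.2896 0.075 
[... 484 characters left out ...]
0.2893 0.0579] [48 46 47]
305 [0.4304 0.2966 0.0371] [134 132 134]
308 [0.4234 0.3071 0.0076] [134 132 134]
top mid [154.356  287.9992] [ 110  260   86   44 1250] [0.4686 0.2743 0.0659]
top mid [171.25 263.75] [168 263   7   2   8] [0.5236 0.2377 0.0728]
top mid [140.8889 265.7778] [138 265   7   2   9] [0.5177 0.3061 0.0727]
top mid [131.3333 266.6667] [129 266   5   2   6] [0.5153 0.3277 0.0724]
scene mid [452.9815 196.9611] [429 181  58  36 540] [0.4706 0.2511 0.0661]
scene mid [497.1356 187.4746] [492 183  11  13  59] [0.4761 0.3649 0.0645]
scene mid [477.1667 189.5   ] [476 189   4   2   6] [0.473  0.3116 0.0725]
scene mid [493.1429 198.8571] [491 197   5   4   7] [0.5126 0.3317 0.0721]
```

View pics/crop1.png

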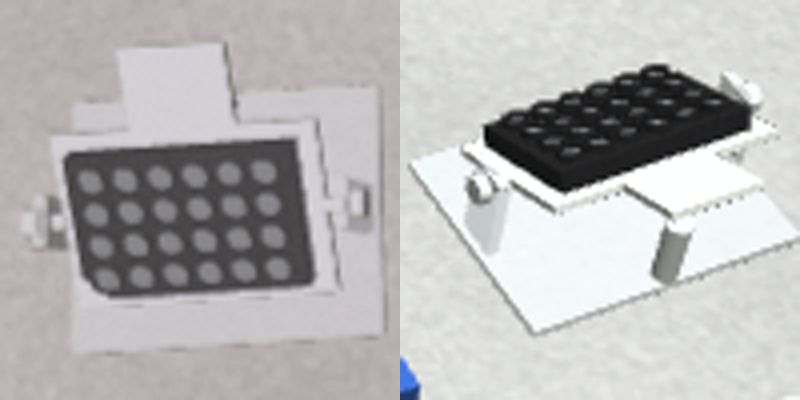

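Crop: the cut-off corner is at the plate's lower left (stand -x, +y) and the well beside it is at crop (105,278). The tab is at the top, so stand +x points image-up. The tall tube is the one at (259,237), with its cap at 0.121 m against 0.08 m for the other two. Next I'll get the stand frame and the key.

```bash
python3 - <<'E'
from h import *
D={n:np.load('pics/%s.npz'%n) for n in('top','scene')}
TT={n:c2w(n) for n in D}
C={n:cloud(n,D[n]['d'],TT[n]) for n in D}
for n in D:
    X=C[n]; g=D[n]['p']
    roi=(X[...,0]>.42)&(X[...,0]<.58)&(X[...,1]>-.3)&(X[...,1]<-.14)
    m=roi&(X[...,2]>.046)&(X[...,2]<.06)&(g.min(-1)>100); P=X[m]
    print(n,'key',m.sum(),P.mean(0),(P.min(0)+P.max(0))/2,np.ptp(P,axis=0))
    b=X[roi&(X[...,2]>.022)&(X[...,2]<.045)]; r=cv2.minAreaRect(b[:,:2].astype(np.float32)); print('box',r)
px=(np.array([[75,352],[385,333],[378,85],[75,103]])/4+[105,230])
B=onplane('top',px,.008,TT['top']); print(B); print('edges',[np.linalg.norm(B[i]-B[(i+1)%4]) for i in range(4)])
o=B[:3:2].mean(0); y=B[0]-B[1]; yaw=np.arctan2(-y[0],y[1]); print('stand o',o,'yaw',np.degrees(yaw))
# tab plane: fit in white tab
X=C['top'][242:263,138:160].reshape(-1,3); X=X[(X[:,2]>.065)&(X[:,2]<.11)]
Rz=np.array([[np.cos(yaw),np.sin(yaw)],[-np.sin(yaw),np.cos(yaw)]])
L=np.c_[(X[:,:2]-o[:2])@Rz.T,X[:,2]]
f=np.polyfit(L[:,0],L[:,2],1); print('tab slope->tilt',np.arctan(f[0]),'z at 75',np.polyval(f,.075),'y range',np.percentile(L[:,1],[2,50,98]),'x',np.percentile(L[:,0],[1,99]))
c,s=np.cos(yaw),np.sin(yaw)
w=lambda x,y:(o[0]+c*x-s*y,o[1]+s*x+c*y)
print('tab level',w(.083,0),'well level',w(-.029,.048))
E
```

```text
top key 140 [ 0.4978 -0.2757  0.0509] [ 0.4981 -0.2756  0.0513] [0.0279 0.0281 0.0089]
box ((0.5085157155990601, -0.2715851366519928), (0.11977825313806534, 0.08736661821603775), 13.838547706604004)
scene key 135 [ 0.4998 -0.2761  0.0513] [ 0.4982 -0.276   0.0514] [0.0305 0.0299 0.0103]
box ((0.5110775828361511, -0.26983189582824707), (0.12551356852054596, 0.08611715584993362), 12.959028244018555)
[[0.399  0.3626 0.008 ]
 [0.4136 0.1799 0.008 ]
 [0.5611 0.1929 0.008 ]
 [0.5467 0.3754 0.008 ]]
edges [np.float64(0.18322139942130553), np.float64(0.14805497985657481), np.float64(0.18297493642908025), np.float64(0.14828186718463762)]
stand o [0.48   0.2778 0.008 ] yaw 4.571685127278681
tab slope->tilt 0.39743506794816025 z at 75 0.089657644097157 y range [-0.0215  0.0029  0.0269] x [0.0462 0.0901]
tab level (np.float64(0.5627679124223776), np.float64(0.2843683367636515)) well level (np.float64(0.4472983494406073), np.float64(0.3232885117992163))
```

All values agree: tilt is about 0.40, tab z 0.090, key z 0.051, and the base measures 148x183. I'll travel high with the claw shut.

Call:
{"api": "servo_tool", "payload": {"rows": [{"offset":[0.95,-0.85,0],"yaw":0,"claw":1},{"offset":[0.95,-0.85,0],"yaw":0,"claw":1},{"offset":[0.95,-0.85,0],"yaw":0,"claw":1},{"offset":[0.95,-0.85,0],"yaw":0,"claw":1}]}}

```text
time: 0.65
ee_pos: [0.2867, -0.3784, 0.2501]
tcp_rot: [180.0, 0.0, 25.7]
wrist_force: [0.4, 0.2, -0.7]
opening: 0.012
grasp_force: 0.0
```

Call:
{"api": "servo_tool", "payload": {"rows": [{"offset":[0.95,-0.85,0],"yaw":0,"claw":1},{"offset":[0.95,-0.85,0],"yaw":0,"claw":1},{"offset":[0.95,-0.85,0],"yaw":0,"claw":1},{"offset":[0.95,-0.85,0],"yaw":0,"claw":1}]}}

```text
time: 1.15
ee_pos: [0.3355, -0.2615, 0.2499]
tcp_rot: [180.0, 0.0, 25.6]
wrist_force: [-0.4, -0.1, -0.4]
opening: -0.0003
grasp_force: 0.0
```

```bash
python3 -c "
from h import *
o=get_obs();print(o['time'],o['q'],o['ee_pos'],o['tcp_rot'],o['opening'])"
```

```text
1.15 [-37.9172 -11.9335  -6.0097  95.927   -0.0234 116.4916] [ 0.3355 -0.2615  0.2499] [179.9924   0.0223  25.5912] -0.0003194834668222116
```

Call:
{"api": "servo_tool", "payload": {"rows": [{"offset":[0.95,-0.85,0],"yaw":0.36,"claw":1},{"offset":[0.95,-0.85,0],"yaw":0.358,"claw":1},{"offset":[0.95,-0.85,0],"yaw":0.358,"claw":1},{"offset":[0.95,-0.85,0],"yaw":0.358,"claw":1},{"offset":[0.95,-0.85,0],"yaw":0.358,"claw":1},{"offset":[0.95,-0.85,0],"yaw":0.358,"claw":1},{"offset":[0.95,-0.85,0],"yaw":0.358,"claw":1},{"offset":[0.95,-0.85,0],"yaw":0.358,"claw":1}]}}

```text
time: 2.15
ee_pos: [0.3346, -0.2167, 0.2498]
tcp_rot: [-177.1, 0.1, -34.8]
wrist_force: [-0.5, 0.1, -0.9]
opening: 0.0001
grasp_force: 0.0
```

Call:
{"api": "servo_tool", "payload": {"rows": [{"offset":[1,0.4,0],"yaw":0,"claw":1},{"offset":[1,0.4,0],"yaw":0,"claw":1},{"offset":[1,0.4,0],"yaw":0,"claw":1},{"offset":[1,0.4,0],"yaw":0,"claw":1}]}}

```text
time: 2.65
ee_pos: [0.3954, -0.3039, 0.2473]
tcp_rot: [-177.1, 0.2, -34.5]
wrist_force: [0.0, 0.6, 0.7]
opening: -0.0002
grasp_force: 0.0
```

Call:
{"api": "servo_tool", "payload": {"rows": [{"offset":[1,0.4,0],"yaw":0,"claw":1},{"offset":[1,0.4,0],"yaw":0,"claw":1},{"offset":[1,0.4,0],"yaw":0,"claw":1},{"offset":[1,0.4,0],"yaw":0,"claw":1}]}}

```text
time: 3.15
ee_pos: [0.4551, -0.3926, 0.246]
tcp_rot: [-177.1, 0.1, -34.4]
wrist_force: [-0.1, -0.6, -0.6]
opening: -0.0001
grasp_force: 0.0
```

Call:
{"api": "servo_tool", "payload": {"rows": [{"offset":[1,0.4,0],"yaw":0,"claw":1},{"offset":[1,0.4,0],"yaw":0,"claw":1},{"offset":[1,0.4,0],"yaw":0,"claw":1},{"offset":[1,0.4,0],"yaw":0,"claw":1}]}}

```text
time: 3.65
ee_pos: [0.5149, -0.4818, 0.2444]
tcp_rot: [-177.1, 0.1, -34.4]
wrist_force: [0.3, -0.2, 0.7]
opening: -0.0002
grasp_force: 0.0
```

```bash
python3 -c "
from h import *
o=get_obs();print(o['time'],o['q'],o['ee_pos'],o['tcp_rot'],o['opening'])"
```

```text
3.65 [-44.1808  29.2178  39.4871 100.8381   2.8792 170.2288] [ 0.5149 -0.4818  0.2444] [-177.0661    0.0721  -34.422 ] -0.0002122963697361645
```

Tool yaw turns opposite to world yaw because the tool z axis points down. I'll turn back the other way.

Call:
{"api": "servo_tool", "payload": {"rows": [{"offset":[0,0,0],"yaw":-0.7,"claw":1},{"offset":[0,0,0],"yaw":-0.7,"claw":1},{"offset":[0,0,0],"yaw":-0.7,"claw":1},{"offset":[0,0,0],"yaw":-0.7,"claw":1},{"offset":[0,0,0],"yaw":-0.7,"claw":1},{"offset":[0,0,0],"yaw":-0.7,"claw":1},{"offset":[0,0,0],"yaw":-0.7,"claw":1},{"offset":[0,0,0],"yaw":-0.7,"claw":1},{"offset":[0,0,0],"yaw":-0.7,"claw":1},{"offset":[0,0,0],"yaw":-0.7,"claw":1},{"offset":[0,0,0],"yaw":-0.7,"claw":1},{"offset":[0,0,0],"yaw":-0.7,"claw":1}]}}

```text
time: 5.15
ee_pos: [0.5146, -0.4813, 0.2462]
tcp_rot: [178.2, -2.3, 91.9]
wrist_force: [0.2, 1.2, 0.1]
opening: -0.0002
grasp_force: 0.0
```

```bash
python3 -c "
from h import *
o=get_obs();print(o['time'],o['q'],o['ee_pos'],o['tcp_rot'],o['opening'])"
```

```text
5.15 [-44.1707  29.0151  39.4046 100.8241   2.8757  43.9281] [ 0.5146 -0.4813  0.2462] [178.2296  -2.3078  91.926 ] -0.0001917894849797196
```

The tool tilts 2.9 degrees, which is harmless, but I'll use the full rotation to work out offsets.

```bash
cat >> h.py <<'E'
def to(*targets):
    o=get_obs(); M=R.from_euler('xyz',o['tcp_rot'],degrees=True).as_matrix(); p=o['ee_pos']; print(o['time'],p)
    for t in targets: print(t,'offset/0.1:',(M.T@(np.array(t)-p))/.1); p=np.array(t)
E
python3 -c "
from h import *
to((.559,.284,.25),(.559,.284,.125))"
```

```text
5.15 [ 0.5146 -0.4813  0.2462]
(0.559, 0.284, 0.25) offset/0.1: [7.6288 0.6925 0.2908]
(0.559, 0.284, 0.125) offset/0.1: [-0.0503 -0.0386  1.2484]
```

Call:
{"api": "servo_tool", "payload": {"rows": [{"offset":[0.95,0.085,0.036],"yaw":0,"claw":1},{"offset":[0.95,0.085,0.036],"yaw":0,"claw":1},{"offset":[0.95,0.085,0.036],"yaw":0,"claw":1}]}}

```text
time: 5.52
ee_pos: [0.5208, -0.3841, 0.2474]
tcp_rot: [178.2, -2.3, 91.8]
wrist_force: [-0.2, 0.4, 0.3]
opening: -0.0
grasp_force: 0.0
```

Call:
{"api": "servo_tool", "payload": {"rows": [{"offset":[0.95,0.085,0.036],"yaw":0,"claw":1},{"offset":[0.95,0.085,0.036],"yaw":0,"claw":1},{"offset":[0.95,0.085,0.036],"yaw":0,"claw":1}]}}

```text
time: 5.9
ee_pos: [0.5268, -0.2903, 0.2468]
tcp_rot: [178.2, -2.4, 91.7]
wrist_force: [-0.4, -0.2, -1.3]
opening: 0.0001
grasp_force: 0.0
```

Call:
{"api": "servo_tool", "payload": {"rows": [{"offset":[0.95,0.085,0.036],"yaw":0,"claw":1},{"offset":[0.95,0.085,0.036],"yaw":0,"claw":1},{"offset":[0.95,0.085,0.036],"yaw":0,"claw":1}]}}

```text
time: 6.28
ee_pos: [0.533, -0.1961, 0.2466]
tcp_rot: [178.3, -2.4, 91.7]
wrist_force: [-0.4, -0.1, 0.7]
opening: 0.0
grasp_force: 0.0
```

Call:
{"api": "servo_tool", "payload": {"rows": [{"offset":[0.95,0.085,0.036],"yaw":0,"claw":1},{"offset":[0.95,0.085,0.036],"yaw":0,"claw":1},{"offset":[0.95,0.085,0.036],"yaw":0,"claw":1}]}}

```text
time: 6.65
ee_pos: [0.5392, -0.1014, 0.2467]
tcp_rot: [178.3, -2.4, 91.7]
wrist_force: [-0.6, -0.7, 0.2]
opening: -0.0003
grasp_force: 0.0
```

Call:
{"api": "servo_tool", "payload": {"rows": [{"offset":[0.95,0.085,0.036],"yaw":0,"claw":1},{"offset":[0.95,0.085,0.036],"yaw":0,"claw":1},{"offset":[0.95,0.085,0.036],"yaw":0,"claw":1}]}}

```text
time: 7.02
ee_pos: [0.5455, -0.0065, 0.2469]
tcp_rot: [178.3, -2.4, 91.7]
wrist_force: [0.1, -0.7, -0.2]
opening: -0.0001
grasp_force: 0.0
```

Call:
{"api": "servo_tool", "payload": {"rows": [{"offset":[0.95,0.085,0.036],"yaw":0,"claw":1},{"offset":[0.95,0.085,0.036],"yaw":0,"claw":1},{"offset":[0.95,0.085,0.036],"yaw":0,"claw":1},{"offset":[0.95,0.085,0.036],"yaw":0,"claw":1}]}}

```text
time: 7.52
ee_pos: [0.5515, 0.087, 0.2474]
tcp_rot: [178.4, -2.4, 91.5]
wrist_force: [-0.0, 0.2, 0.3]
opening: 0.0003
grasp_force: 0.0
```

```bash
python3 -c "
from h import *
print(get_obs()['q'],get_obs()['tcp_rot'])
to((.559,.284,.25),(.559,.284,.125))"
```

```text
[ 7.9157  4.1649  8.8748 92.8125  2.2072 96.4769] [178.3621  -2.4061  91.5097]
7.525 [0.5515 0.087  0.2474]
(0.559, 0.284, 0.25) offset/0.1: [1.9664 0.1257 0.0601]
(0.559, 0.284, 0.125) offset/0.1: [-0.0525 -0.0357  1.2484]
```

Call:
{"api": "servo_tool", "payload": {"rows": [{"offset":[0.98,0.063,0.03],"yaw":0,"claw":1},{"offset":[0.98,0.063,0.03],"yaw":0,"claw":1},{"offset":[0.98,0.063,0.03],"yaw":0,"claw":1}]}}

```text
time: 7.9
ee_pos: [0.5552, 0.1872, 0.2485]
tcp_rot: [178.4, -2.4, 91.6]
wrist_force: [-0.2, -0.7, 0.1]
opening: 0.0001
grasp_force: 0.0
```

Call:
{"api": "servo_tool", "payload": {"rows": [{"offset":[0.98,0.063,0.03],"yaw":0,"claw":1},{"offset":[0.98,0.063,0.03],"yaw":0,"claw":1},{"offset":[0.95,0.04,0.9],"yaw":0,"claw":1},{"offset":[0.95,0.04,0.9],"yaw":0,"claw":1},{"offset":[0.95,0.04,0.9],"yaw":0,"claw":1}]}}

```text
time: 8.52
ee_pos: [0.5584, 0.2834, 0.161]
tcp_rot: [178.6, -2.3, 91.5]
wrist_force: [0.8, 0.1, 1.2]
opening: 0.0
grasp_force: 0.0
```

```bash
python3 -c "
from h import *
to((.559,.284,.12),(.559,.284,.077))
T=c2w('top');p,d=camera('top');save('top2',p[180:330,80:280].repeat(4,0).repeat(4,1))"
```

```text
8.525 [0.5584 0.2834 0.161 ]
(0.559, 0.284, 0.12) offset/0.1: [-0.0111 -0.0041  0.4103]
(0.559, 0.284, 0.077) offset/0.1: [-0.0174 -0.0108  0.4295]
```

View pics/top2.png

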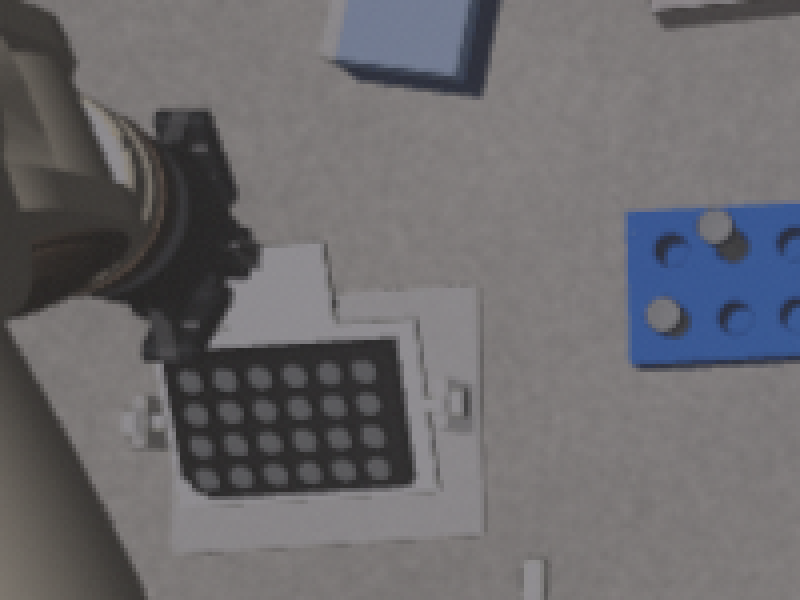

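The top view shows the shut fingers over the tab, but the gripper's wide knuckles lie along x towards the plate (view (170,340)). I'll turn 90 degrees so that they lie along the axle.

Call:
{"api": "servo_tool", "payload": {"rows": [{"offset":[0,0,0],"yaw":-0.51,"claw":1},{"offset":[0,0,0],"yaw":-0.51,"claw":1},{"offset":[0,0,0],"yaw":-0.51,"claw":1},{"offset":[0,0,0],"yaw":-0.51,"claw":1},{"offset":[0,0,0],"yaw":-0.51,"claw":1},{"offset":[0,0,0],"yaw":-0.51,"claw":1},{"offset":[0,0,0],"yaw":-0.51,"claw":1},{"offset":[0,0,0],"yaw":-0.51,"claw":1},{"offset":[0,0,0],"yaw":-0.51,"claw":1},{"offset":[0,0,0],"yaw":-0.51,"claw":1}]}}

```text
time: 9.82
ee_pos: [0.5597, 0.2853, 0.1654]
tcp_rot: [177.5, 1.9, -176.8]
wrist_force: [0.4, 0.0, -0.8]
opening: -0.0001
grasp_force: 0.0
```

```bash
python3 -c "
from h import *
to((.561,.284,.115),(.561,.284,.08))
print(get_obs()['q'],get_obs()['tcp_rot'])"
```

```text
9.825 [0.5597 0.2853 0.1654]
(0.561, 0.284, 0.115) offset/0.1: [ 0.0044 -0.0349  0.5031]
(0.561, 0.284, 0.08) offset/0.1: [ 0.0115 -0.015   0.3495]
[26.3643 12.2128  8.7683 83.8644  1.5155 23.1533] [ 177.5485    1.8786 -176.7936]
```

Call:
{"api": "servo_tool", "payload": {"rows": [{"offset":[0,-0.03,0.3],"yaw":0,"claw":1},{"offset":[0,-0.03,0.5],"yaw":0,"claw":1},{"offset":[0,-0.03,0.55],"yaw":0,"claw":1},{"offset":[0,-0.03,0.6],"yaw":0,"claw":1},{"offset":[0,-0.03,0.65],"yaw":0,"claw":1},{"offset":[0,-0.03,0.7],"yaw":0,"claw":1},{"offset":[0,-0.03,0.75],"yaw":0,"claw":1},{"offset":[0,-0.03,0.8],"yaw":0,"claw":1},{"offset":[0,-0.03,0.84],"yaw":0,"claw":1},{"offset":[0,-0.03,0.84],"yaw":0,"claw":1}]}}

```text
time: 11.08
ee_pos: [0.5607, 0.2864, 0.0783]
tcp_rot: [177.6, 1.6, -176.7]
wrist_force: [-0.5, -0.2, 0.2]
opening: -0.0001
grasp_force: 0.0
```

```bash
python3 -c "
from h import *
to((.561,.284,.077))
print(get_obs()['wrist_force'])
T=c2w('scene');p,d=camera('scene');X=cloud('scene',d,T)
m=(p.max(-1)<60)&(X[...,0]>.42)&(X[...,0]<.51)&(X[...,1]>.2)&(X[...,1]<.36)&(X[...,2]>.05);P=X[m];f=np.linalg.lstsq(np.c_[P[:,:2],np.ones(len(P))],P[:,2],rcond=None)[0];print(f,len(P),np.median(P[:,2]))"
```

```text
11.075 [0.5607 0.2864 0.0783]
(0.561, 0.284, 0.077) offset/0.1: [-0.0015 -0.0248  0.0124]
[-0.5488 -0.199   0.2244]
[0.0407 0.0649 0.0372] 593 0.07346302304372232
```

Nearly level, with a slope of about 0.04. I'll press a little further until the stop pushes back.

Call:
{"api": "servo_tool", "payload": {"rows": [{"offset":[0,0,0.02],"yaw":0,"claw":1},{"offset":[0,0,0.04],"yaw":0,"claw":1},{"offset":[0,0,0.04],"yaw":0,"claw":1}]}}

```text
time: 11.5
ee_pos: [0.5609, 0.2866, 0.0767]
tcp_rot: [177.6, 1.7, -176.7]
wrist_force: [-5.8, -3.3, 13.9]
opening: -0.0002
grasp_force: 7.1
```

Call:
{"api": "servo_tool", "payload": {"rows": [{"offset":[0,0,0.02],"yaw":0,"claw":1},{"offset":[0,0,0.02],"yaw":0,"claw":1},{"offset":[0,0,0.02],"yaw":0,"claw":1}]}}

```text
time: 11.88
ee_pos: [0.5609, 0.2866, 0.0765]
tcp_rot: [177.6, 1.8, -176.7]
wrist_force: [-12.0, -6.5, 26.2]
opening: -0.0001
grasp_force: 13.0
```

Against the stop: 26 N with no further travel. I'll lift and look from above with the wrist camera.

Call:
{"api": "servo_tool", "payload": {"rows": [{"offset":[0,0,-0.5],"yaw":0,"claw":1},{"offset":[0,0,-1],"yaw":0,"claw":1},{"offset":[0,0,-1],"yaw":0,"claw":1},{"offset":[0,0,-1],"yaw":0,"claw":1}]}}

```text
time: 12.38
ee_pos: [0.5584, 0.2824, 0.1723]
tcp_rot: [177.6, 1.7, -176.7]
wrist_force: [0.6, -0.2, 0.0]
opening: -0.0002
grasp_force: 0.0
```

Call:
{"api": "servo_tool", "payload": {"rows": [{"offset":[0,0,-0.6],"yaw":0,"claw":1},{"offset":[0,0,-0.6],"yaw":0,"claw":1},{"offset":[0,0,-0.6],"yaw":0,"claw":1},{"offset":[0,0,-0.6],"yaw":0,"claw":1}]}}

```text
time: 12.88
ee_pos: [0.5565, 0.2796, 0.2308]
tcp_rot: [177.7, 1.6, -176.7]
wrist_force: [-0.1, -0.2, -0.2]
opening: 0.0003
grasp_force: 0.0
```

```bash
python3 - <<'E'
from h import *
o=get_obs();p,d=camera('wrist');T=c2w('wrist',o);save('w1',cv2.convertScaleAbs(p,alpha=1.5));np.savez('pics/w1.npz',p=p,d=d,T=T)
print(o['ee_pos'],o['qd'].max())
p,d=camera('scene');X=cloud('scene',d,c2w('scene'))
m=(p.max(-1)<60)&(X[...,0]>.42)&(X[...,0]<.54)&(X[...,1]>.2)&(X[...,1]<.36)&(X[...,2]>.071);P=X[m];print(np.linalg.lstsq(np.c_[P[:,:2],np.ones(len(P))],P[:,2],rcond=None)[0],len(P),np.median(P[:,2]))
X=cloud('wrist',np.load('pics/w1.npz')['d'],T); print([X[v,u] for u,v in((320,100),(320,240),(320,400))])
E
```

```text
[0.5565 0.2796 0.2308] 0.2620066122136016
[ 1.8031 -0.7838 -0.5615] 930 0.07480548414898247
[array([0.4766, 0.2827, 0.0707]), array([0.5741, 0.2892, 0.0576]), array([0.5665, 0.2801, 0.2493])]
```

View pics/w1.png

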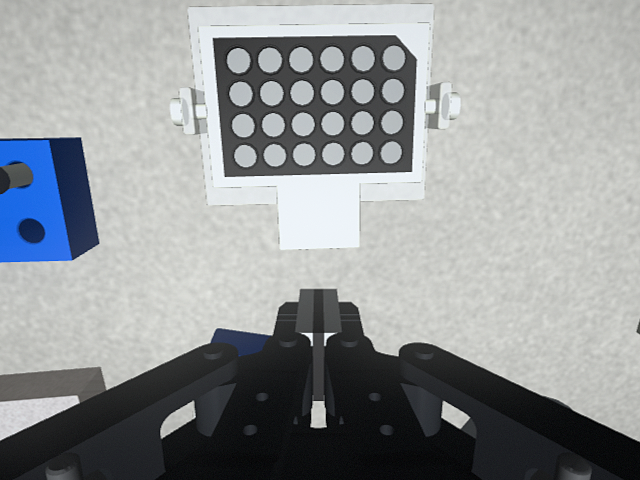

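The wrist view shows the level plate with its cut-off corner at (408,45); the well beside it is at (394,58). The tab is clear at (318,215).

```bash
python3 - <<'E'
from h import *
z=np.load('pics/w1.npz');p,d,T=z['p'],z['d'],z['T'];X=cloud('wrist',d,T)
g=p[30:185,205:425].max(-1); m=(p[...,:].min(-1)>85).astype(np.uint8); roi=np.zeros_like(m); roi[42:172,222:410]=1
k,l,st,ce=cv2.connectedComponentsWithStats(m*roi)
W=[ce[i] for i in range(1,k) if 250<st[i,4]<900]; print(len(W))
W=np.array(W); i=np.argmin(np.hypot(*(W-[394,58]).T)); print(W[i],'floor z',X[int(W[i][1]),int(W[i][0])])
fz=np.median([X[int(v),int(u),2] for u,v in W]); print('floor median',fz)
print('well at floor',onplane('wrist',[W[i]],fz,T),'at rim',onplane('wrist',[W[i]],.078,T))
B=onplane('wrist',W,fz,T); A=B[:,:2]; r=cv2.minAreaRect(A.astype(np.float32)); print('grid',r,'expect 58x96.5')
rim=X[40:175,215:412]; q=(p[40:175,215:412].max(-1)<70); P=rim[q]; P=P[(P[:,2]>.05)&(P[:,2]<.1)]
print('rim',np.median(P[:,2]),np.linalg.lstsq(np.c_[P[:,:2],np.ones(len(P))],P[:,2],rcond=None)[0])
b=onplane('wrist',[(394,37.5),(214,38),(417,62),(412,176),(224,177)],.078,T);print(b)
# top camera, unobstructed?
pt,dt=camera('top'); save('top3',cv2.convertScaleAbs(cv2.resize(pt[180:330,80:280],None,fx=4,fy=4),alpha=1.5))
to((.5845,.036,.25),(.5845,.036,.161))
E
```

```text
24
[393.5023  57.4745] floor z [0.4482 0.3271 0.0704]
floor median 0.07181092815048626
well at floor [[0.4486 0.3271 0.0718]] at rim [[0.4495 0.3259 0.078 ]]
grid ((0.48149386048316956, 0.2811763286590576), (0.05817711353302002, 0.09704536944627762), 4.5927252769470215) expect 58x96.5
rim 0.07074085072942321 [-0.0053  0.003   0.0736]
[[0.4384 0.3249 0.078 ]
 [0.4458 0.2171 0.078 ]
 [0.4511 0.3407 0.078 ]
 [0.5209 0.3464 0.078 ]
 [0.5283 0.2226 0.078 ]]
13.025 [0.5566 0.2797 0.2317]
(0.5845, 0.036, 0.25) offset/0.1: [-0.1426 -2.4399 -0.2797]
(0.5845, 0.036, 0.161) offset/0.1: [ 0.0252 -0.0365  0.8889]
```

Plate is level (slope about 0) and the grid measures 58x97 mm, as expected. The fused well position is (0.448, 0.3245) and the tall cap (0.584, 0.036, 0.121). Moving over the cap.

Call:
{"api": "servo_tool", "payload": {"rows": [{"offset":[-0.05,-0.81,-0.09],"yaw":0,"claw":1},{"offset":[-0.05,-0.81,-0.09],"yaw":0,"claw":1},{"offset":[-0.05,-0.81,-0.09],"yaw":0,"claw":1}]}}

```text
time: 13.4
ee_pos: [0.5666, 0.1979, 0.2387]
tcp_rot: [177.6, 1.7, -176.8]
wrist_force: [0.4, -0.1, 0.2]
opening: 0.0002
grasp_force: 0.0
```

Call:
{"api": "servo_tool", "payload": {"rows": [{"offset":[-0.05,-0.81,-0.09],"yaw":0,"claw":1},{"offset":[-0.05,-0.81,-0.09],"yaw":0,"claw":1},{"offset":[-0.05,-0.81,-0.09],"yaw":0,"claw":1}]}}

```text
time: 13.78
ee_pos: [0.5762, 0.1179, 0.2443]
tcp_rot: [177.6, 1.7, -176.8]
wrist_force: [-0.5, 0.9, 0.3]
opening: -0.0002
grasp_force: 0.0
```

Call:
{"api": "servo_tool", "payload": {"rows": [{"offset":[-0.05,-0.81,-0.09],"yaw":0,"claw":1},{"offset":[-0.05,-0.81,-0.09],"yaw":0,"claw":1},{"offset":[-0.05,-0.81,-0.09],"yaw":0,"claw":1},{"offset":[-0.05,-0.81,-0.09],"yaw":0,"claw":1}]}}

```text
time: 14.28
ee_pos: [0.5854, 0.0385, 0.2499]
tcp_rot: [177.6, 1.7, -176.6]
wrist_force: [-0.1, 0.0, -0.6]
opening: 0.0002
grasp_force: 0.0
```

```bash
python3 - <<'E'
from h import *
to((.584,.036,.162))
o=get_obs();print(o['q'],o['tcp_rot']);p,d=camera('wrist');T=c2w('wrist',o);save('w2',cv2.convertScaleAbs(p,alpha=1.5))
X=cloud('wrist',d,T); m=(X[...,2]>.113)&(X[...,2]<.13)&(abs(X[...,0]-.584)<.04)&(abs(X[...,1]-.036)<.04); P=X[m]; print(m.sum(),P.mean(0) if len(P) else 0,np.argwhere(m).mean(0))
E
```

```text
14.275 [0.5854 0.0385 0.2499]
(0.584, 0.036, 0.162) offset/0.1: [ 0.0416 -0.0616  0.876 ]
[ 2.6612  8.4198 13.7885 93.7052  2.4374 -0.7009] [ 177.5831    1.6931 -176.6382]
790 [0.5827 0.0369 0.12  ] [227.0835 306.8747]
```

View pics/w2.png

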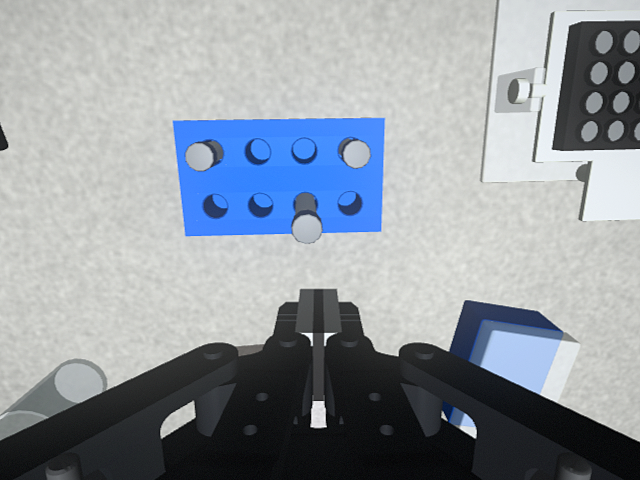

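Wrist view confirms it: the tall cap at (306,229) lies at (0.583, 0.037, 0.120), and the short ones are at (201,156) and (355,153). I'll descend and dwell.

Call:
{"api": "servo_tool", "payload": {"rows": [{"offset":[0.03,-0.05,0.3],"yaw":0,"claw":1},{"offset":[0.04,-0.06,0.6],"yaw":0,"claw":1},{"offset":[0.05,-0.06,0.75],"yaw":0,"claw":1},{"offset":[0.05,-0.06,0.86],"yaw":0,"claw":1},{"offset":[0.05,-0.06,0.86],"yaw":0,"claw":1},{"offset":[0.05,-0.06,0.86],"yaw":0,"claw":1},{"offset":[0.05,-0.06,0.86],"yaw":0,"claw":1}]}}

```text
time: 15.2
ee_pos: [0.5835, 0.0346, 0.1647]
tcp_rot: [177.6, 1.8, -176.7]
wrist_force: [-0.0, -0.8, -0.0]
opening: -0.0002
grasp_force: 0.0
```

Call:
{"api": "servo_tool", "payload": {"rows": [{"offset":[0,0,0],"yaw":0,"claw":1},{"offset":[0,0,0],"yaw":0,"claw":1},{"offset":[0,0,0],"yaw":0,"claw":1},{"offset":[0,0,0],"yaw":0,"claw":1},{"offset":[0,0,0],"yaw":0,"claw":1},{"offset":[0,0,0],"yaw":0,"claw":1},{"offset":[0,0,0],"yaw":0,"claw":1},{"offset":[0,0,0],"yaw":0,"claw":1},{"offset":[0,0,0],"yaw":0,"claw":1},{"offset":[0,0,0],"yaw":0,"claw":1},{"offset":[0,0,0],"yaw":0,"claw":1},{"offset":[0,0,0],"yaw":0,"claw":1}]}}

```text
time: 16.7
ee_pos: [0.5832, 0.0346, 0.1638]
tcp_rot: [177.6, 1.7, -176.7]
wrist_force: [0.6, -0.0, 0.1]
opening: -0.0
grasp_force: 0.0
```

Call:
{"api": "servo_tool", "payload": {"rows": [{"offset":[0,0,0],"yaw":0,"claw":1},{"offset":[0,0,0],"yaw":0,"claw":1},{"offset":[0,0,0],"yaw":0,"claw":1},{"offset":[0,0,0],"yaw":0,"claw":1},{"offset":[0,0,0],"yaw":0,"claw":1},{"offset":[0,0,0],"yaw":0,"claw":1},{"offset":[0,0,0],"yaw":0,"claw":1},{"offset":[0,0,0],"yaw":0,"claw":1}]}}

```text
time: 17.7
ee_pos: [0.5832, 0.0346, 0.1638]
tcp_rot: [177.6, 1.7, -176.7]
wrist_force: [-0.4, -0.4, -0.2]
opening: 0.0002
grasp_force: 0.0
```

Call:
{"api": "servo_tool", "payload": {"rows": [{"offset":[0,0,-0.85],"yaw":0,"claw":1},{"offset":[0,0,-0.85],"yaw":0,"claw":1},{"offset":[0,0,-0.85],"yaw":0,"claw":1}]}}

```text
time: 18.08
ee_pos: [0.5816, 0.0309, 0.2509]
tcp_rot: [177.6, 1.9, -176.7]
wrist_force: [0.1, -0.9, 0.1]
opening: -0.0
grasp_force: 0.0
```

```bash
python3 -c "
from h import *
to((.448,.3245,.25),(.448,.3245,.12))"
```

```text
18.075 [0.5816 0.0309 0.2509]
(0.448, 0.3245, 0.25) offset/0.1: [1.1637 3.007  0.0946]
(0.448, 0.3245, 0.12) offset/0.1: [ 0.0436 -0.054   1.2981]
```

Call:
{"api": "servo_tool", "payload": {"rows": [{"offset":[0.29,0.75,0.024],"yaw":0,"claw":1},{"offset":[0.29,0.75,0.024],"yaw":0,"claw":1},{"offset":[0.29,0.75,0.024],"yaw":0,"claw":1}]}}

```text
time: 18.45
ee_pos: [0.547, 0.105, 0.2477]
tcp_rot: [177.6, 1.7, -176.6]
wrist_force: [-0.1, 0.3, 0.2]
opening: -0.0001
grasp_force: 0.0
```

Call:
{"api": "servo_tool", "payload": {"rows": [{"offset":[0.29,0.75,0.024],"yaw":0,"claw":1},{"offset":[0.29,0.75,0.024],"yaw":0,"claw":1},{"offset":[0.29,0.75,0.024],"yaw":0,"claw":1}]}}

```text
time: 18.82
ee_pos: [0.5143, 0.1776, 0.2481]
tcp_rot: [177.6, 1.7, -176.6]
wrist_force: [-0.1, -0.2, 0.5]
opening: -0.0002
grasp_force: 0.0
```

Call:
{"api": "servo_tool", "payload": {"rows": [{"offset":[0.29,0.75,0.024],"yaw":0,"claw":1},{"offset":[0.29,0.75,0.024],"yaw":0,"claw":1},{"offset":[0.29,0.75,0.024],"yaw":0,"claw":1}]}}

```text
time: 19.2
ee_pos: [0.4812, 0.2505, 0.248]
tcp_rot: [177.6, 1.7, -176.6]
wrist_force: [-0.2, 0.1, 0.5]
opening: -0.0001
grasp_force: 0.0
```

Call:
{"api": "servo_tool", "payload": {"rows": [{"offset":[0.29,0.75,0.024],"yaw":0,"claw":1},{"offset":[0.29,0.75,0.024],"yaw":0,"claw":1},{"offset":[0.29,0.75,0.024],"yaw":0,"claw":1},{"offset":[0.29,0.75,0.024],"yaw":0,"claw":1}]}}

```text
time: 19.7
ee_pos: [0.4485, 0.3227, 0.2481]
tcp_rot: [177.6, 1.7, -176.7]
wrist_force: [0.0, 0.5, 0.1]
opening: 0.0001
grasp_force: 0.0
```

```bash
python3 - <<'E'
from h import *
to((.448,.3245,.12))
o=get_obs();p,d=camera('wrist');T=c2w('wrist',o);save('w3',cv2.convertScaleAbs(p,alpha=1.5))
X=cloud('wrist',d,T); np.savez('pics/w3.npz',p=p,d=d,T=T)
m=(p.min(-1)>85).astype(np.uint8); k,l,st,ce=cv2.connectedComponentsWithStats(m)
for i in range(1,k):
    if 250<st[i,4]<1300:
        w=onplane('wrist',[ce[i]],.077,T)[0]
        if w[0]<.46 and w[1]>.31: print(ce[i],st[i,4],w,X[int(ce[i][1]),int(ce[i][0])])
E
```

```text
19.7 [0.4485 0.3227 0.2481]
(0.448, 0.3245, 0.12) offset/0.1: [ 0.042  -0.0341  1.2802]
[313.8789 215.7785] 289 [0.448  0.3267 0.077 ] [0.4487 0.3263 0.0713]
```

View pics/w3.png

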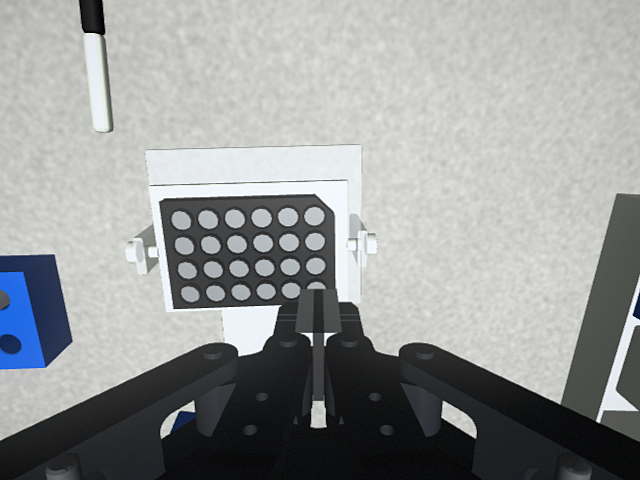

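The cut-off corner is at (328,202) with its well at (314,216), measured at (0.448, 0.3265), which agrees. I'll descend and dwell.

Call:
{"api": "servo_tool", "payload": {"rows": [{"offset":[0.02,-0.02,0.45],"yaw":0,"claw":1},{"offset":[0.02,-0.02,0.9],"yaw":0,"claw":1},{"offset":[0.02,-0.02,0.9],"yaw":0,"claw":1}]}}

```text
time: 20.12
ee_pos: [0.4473, 0.3237, 0.1551]
tcp_rot: [177.8, 1.4, -176.8]
wrist_force: [-0.6, 0.3, -0.1]
opening: -0.0003
grasp_force: 0.0
```

Call:
{"api": "servo_tool", "payload": {"rows": [{"offset":[0.02,0,0.2],"yaw":0,"claw":1},{"offset":[0.02,0,0.35],"yaw":0,"claw":1},{"offset":[0.02,0,0.35],"yaw":0,"claw":1},{"offset":[0.02,0,0.35],"yaw":0,"claw":1},{"offset":[0.02,0,0.35],"yaw":0,"claw":1},{"offset":[0.02,0,0.35],"yaw":0,"claw":1},{"offset":[0.02,0,0.35],"yaw":0,"claw":1}]}}

```text
time: 21.0
ee_pos: [0.4472, 0.3271, 0.1233]
tcp_rot: [177.6, 1.7, -176.7]
wrist_force: [0.3, -0.7, 0.0]
opening: -0.0003
grasp_force: 0.0
```

Call:
{"api": "servo_tool", "payload": {"rows": [{"offset":[0,0,0],"yaw":0,"claw":1},{"offset":[0,0,0],"yaw":0,"claw":1},{"offset":[0,0,0],"yaw":0,"claw":1},{"offset":[0,0,0],"yaw":0,"claw":1},{"offset":[0,0,0],"yaw":0,"claw":1},{"offset":[0,0,0],"yaw":0,"claw":1},{"offset":[0,0,0],"yaw":0,"claw":1},{"offset":[0,0,0],"yaw":0,"claw":1},{"offset":[0,0,0],"yaw":0,"claw":1},{"offset":[0,0,0],"yaw":0,"claw":1},{"offset":[0,0,0],"yaw":0,"claw":1},{"offset":[0,0,0],"yaw":0,"claw":1}]}}

```text
time: 22.5
ee_pos: [0.4472, 0.3271, 0.1231]
tcp_rot: [177.6, 1.7, -176.7]
wrist_force: [0.8, -0.5, -0.0]
opening: -0.0002
grasp_force: 0.0
```

Call:
{"api": "servo_tool", "payload": {"rows": [{"offset":[0,0,0],"yaw":0,"claw":1},{"offset":[0,0,0],"yaw":0,"claw":1},{"offset":[0,0,0],"yaw":0,"claw":1},{"offset":[0,0,0],"yaw":0,"claw":1},{"offset":[0,0,0],"yaw":0,"claw":1},{"offset":[0,0,0],"yaw":0,"claw":1},{"offset":[0,0,0],"yaw":0,"claw":1},{"offset":[0,0,0],"yaw":0,"claw":1},{"offset":[0,0,0],"yaw":0,"claw":1},{"offset":[0,0,0],"yaw":0,"claw":1}]}}

```text
time: 23.75
ee_pos: [0.4472, 0.3271, 0.1231]
tcp_rot: [177.6, 1.7, -176.7]
wrist_force: [0.0, -0.8, -0.1]
opening: -0.0002
grasp_force: 0.0
```

Call:
{"api": "servo_tool", "payload": {"rows": [{"offset":[0,0,-1],"yaw":0,"claw":1},{"offset":[0,0,-1],"yaw":0,"claw":1},{"offset":[0,0,-1],"yaw":0,"claw":1},{"offset":[0,0,-1],"yaw":0,"claw":1}]}}

```text
time: 24.25
ee_pos: [0.4444, 0.3227, 0.2223]
tcp_rot: [177.6, 1.7, -176.7]
wrist_force: [-0.5, 0.1, 0.1]
opening: 0.0001
grasp_force: 0.0
```

```bash
python3 -c "
from h import *
print(get_obs()['q'])
to((.48,.0,.25),(.499,-.276,.2),(.499,-.276,.08))"
```

```text
[35.4442  1.7092  3.5177 89.1266  1.1131 32.1235]
24.25 [0.4444 0.3227 0.2223]
(0.48, 0.0, 0.25) offset/0.1: [-0.1773 -3.2278 -0.406 ]
(0.499, -0.276, 0.2) offset/0.1: [-0.0156 -2.7847  0.3859]
(0.499, -0.276, 0.08) offset/0.1: [ 0.0352 -0.0496  1.1985]
```

Call:
{"api": "servo_tool", "payload": {"rows": [{"offset":[-0.04,-1,-0.06],"yaw":0,"claw":1},{"offset":[-0.04,-1,-0.06],"yaw":0,"claw":1},{"offset":[-0.04,-1,-0.06],"yaw":0,"claw":1}]}}

```text
time: 24.62
ee_pos: [0.454, 0.2209, 0.2238]
tcp_rot: [177.7, 1.6, -176.9]
wrist_force: [-0.5, 0.0, 0.5]
opening: -0.0
grasp_force: 0.0
```

Call:
{"api": "servo_tool", "payload": {"rows": [{"offset":[-0.04,-1,-0.06],"yaw":0,"claw":1},{"offset":[-0.04,-1,-0.06],"yaw":0,"claw":1},{"offset":[-0.04,-1,-0.06],"yaw":0,"claw":1}]}}

```text
time: 25.0
ee_pos: [0.4639, 0.1219, 0.2259]
tcp_rot: [177.6, 1.6, -176.8]
wrist_force: [-0.8, 0.2, 0.7]
opening: 0.0001
grasp_force: 0.0
```

Call:
{"api": "servo_tool", "payload": {"rows": [{"offset":[-0.04,-1,-0.06],"yaw":0,"claw":1},{"offset":[-0.04,-1,-0.06],"yaw":0,"claw":1},{"offset":[-0.04,-1,-0.06],"yaw":0,"claw":1}]}}

```text
time: 25.38
ee_pos: [0.4738, 0.0228, 0.2279]
tcp_rot: [177.6, 1.6, -176.8]
wrist_force: [-0.3, -0.5, 0.6]
opening: 0.0
grasp_force: 0.0
```

Call:
{"api": "servo_tool", "payload": {"rows": [{"offset":[-0.03,-1,0],"yaw":0,"claw":1},{"offset":[-0.03,-1,0],"yaw":0,"claw":1},{"offset":[-0.03,-1,0],"yaw":0,"claw":1}]}}

```text
time: 25.75
ee_pos: [0.4828, -0.0763, 0.2237]
tcp_rot: [177.6, 1.6, -176.8]
wrist_force: [-0.4, 0.2, 0.1]
opening: -0.0
grasp_force: 0.0
```

Call:
{"api": "servo_tool", "payload": {"rows": [{"offset":[-0.03,-1,0],"yaw":0,"claw":1},{"offset":[-0.03,-1,0],"yaw":0,"claw":1},{"offset":[-0.03,-1,0],"yaw":0,"claw":1}]}}

```text
time: 26.12
ee_pos: [0.4919, -0.1756, 0.2196]
tcp_rot: [177.6, 1.6, -176.8]
wrist_force: [0.4, 0.5, 0.3]
opening: 0.0
grasp_force: 0.0
```

Call:
{"api": "servo_tool", "payload": {"rows": [{"offset":[-0.03,-1,0],"yaw":0,"claw":1},{"offset":[-0.03,-1,0],"yaw":0,"claw":1},{"offset":[-0.03,-1,0],"yaw":0,"claw":1},{"offset":[-0.03,-1,0],"yaw":0,"claw":1}]}}

```text
time: 26.62
ee_pos: [0.5008, -0.2733, 0.2164]
tcp_rot: [177.6, 1.7, -176.6]
wrist_force: [0.7, 0.7, 0.2]
opening: -0.0001
grasp_force: 0.0
```

```bash
python3 - <<'E'
from h import *
to((.499,-.276,.08),(.499,-.276,.063))
o=get_obs();p,d=camera('wrist');T=c2w('wrist',o);save('w4',cv2.convertScaleAbs(p,alpha=1.5))
X=cloud('wrist',d,T); m=(X[...,2]>.045)&(X[...,2]<.06)&(abs(X[...,0]-.499)<.03)&(abs(X[...,1]+.276)<.03)&(p.min(-1)>90); P=X[m]; print(m.sum(),(P.min(0)+P.max(0))/2,np.ptp(P,axis=0),np.argwhere(m).mean(0))
E
```

```text
26.625 [ 0.5008 -0.2733  0.2164]
(0.499, -0.276, 0.08) offset/0.1: [ 0.0603 -0.0834  1.361 ]
(0.499, -0.276, 0.063) offset/0.1: [ 0.005  -0.0072  0.1698]
1410 [ 0.4983 -0.2753  0.0499] [0.0305 0.0307 0.0059] [213.4128 305.5362]
```

View pics/w4.png

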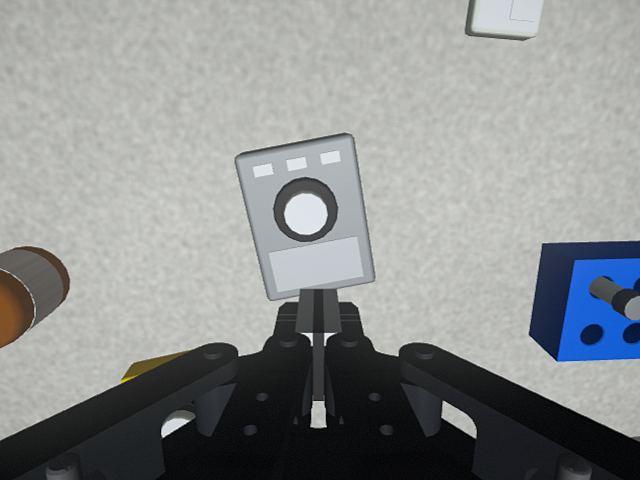

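The wrist view confirms the grey teach box with its white key at (306,213), measured at (0.4983, -0.275, 0.050). The yellow decoy is only peeking in at (150,365). I'll press the key.

Call:
{"api": "servo_tool", "payload": {"rows": [{"offset":[0.05,-0.07,0.5],"yaw":0,"claw":1},{"offset":[0.05,-0.07,1],"yaw":0,"claw":1},{"offset":[0.05,-0.07,1],"yaw":0,"claw":1},{"offset":[0.05,-0.07,1],"yaw":0,"claw":1}]}}

```text
time: 27.18
ee_pos: [0.4994, -0.2777, 0.1187]
tcp_rot: [177.7, 1.8, -176.6]
wrist_force: [0.1, -0.1, 0.8]
opening: 0.0002
grasp_force: 0.0
```

Call:
{"api": "servo_tool", "payload": {"rows": [{"offset":[0.01,-0.01,0.2],"yaw":0,"claw":1},{"offset":[0.01,-0.01,0.38],"yaw":0,"claw":1},{"offset":[0.01,-0.01,0.43],"yaw":0,"claw":1},{"offset":[0.01,-0.01,0.47],"yaw":0,"claw":1},{"offset":[0.01,-0.01,0.5],"yaw":0,"claw":1},{"offset":[0.01,-0.01,0.52],"yaw":0,"claw":1},{"offset":[0.01,-0.01,0.52],"yaw":0,"claw":1}]}}

```text
time: 28.05
ee_pos: [0.4991, -0.2773, 0.065]
tcp_rot: [177.7, 1.7, -176.7]
wrist_force: [-2.5, -0.6, 4.4]
opening: -0.0002
grasp_force: 2.2
```

Call:
{"api": "servo_tool", "payload": {"rows": [{"offset":[0,0,0.02],"yaw":0,"claw":1},{"offset":[0,0,0.03],"yaw":0,"claw":1},{"offset":[0,0,0.03],"yaw":0,"claw":1},{"offset":[0,0,0.03],"yaw":0,"claw":1}]}}

```text
time: 28.55
ee_pos: [0.4992, -0.2774, 0.0644]
tcp_rot: [177.7, 1.8, -176.7]
wrist_force: [-9.5, 2.4, 23.9]
opening: -0.0001
grasp_force: 11.6
```

Bottomed out: 24 N with no further travel. Releasing the key and retreating.

Call:
{"api": "servo_tool", "payload": {"rows": [{"offset":[0,0,-0.3],"yaw":0,"claw":1},{"offset":[0,0,-0.8],"yaw":0,"claw":1},{"offset":[0,0,-1],"yaw":0,"claw":1},{"offset":[0,0,-1],"yaw":0,"claw":1},{"offset":[0,0,-1],"yaw":0,"claw":1}]}}

```text
time: 29.18
ee_pos: [0.496, -0.281, 0.1598]
tcp_rot: [177.6, 1.6, -176.7]
wrist_force: [-0.1, 0.2, 0.5]
opening: 0.0
grasp_force: 0.0
```

Call:
{"api": "servo_tool", "payload": {"rows": [{"offset":[0,0,-0.6],"yaw":0,"claw":1},{"offset":[0,0,-0.6],"yaw":0,"claw":1},{"offset":[0,0,-0.6],"yaw":0,"claw":1},{"offset":[0,0,-0.6],"yaw":0,"claw":1},{"offset":[0,0,-0.6],"yaw":0,"claw":1}]}}

```text
time: 29.8
ee_pos: [0.4943, -0.2836, 0.2199]
tcp_rot: [177.6, 1.6, -176.7]
wrist_force: [0.3, -0.2, -0.1]
opening: 0.0
grasp_force: 0.0
```

```bash
python3 - <<'E'
from h import *
o=get_obs();p,d=camera('wrist');T=c2w('wrist',o);X=cloud('wrist',d,T)
m=(abs(X[...,0]-.499)<.012)&(abs(X[...,1]+.276)<.012)&(p.min(-1)>90); print(o['time'],o['ee_pos'],'key z',np.median(X[m][:,2]),m.sum())
t=np.load('pics/top.npz'); p,d=camera('top'); X=cloud('top',d,c2w('top'))
for s in ((.583,.036,.115,.13),(.538,.0685,.07,.09),(.544,-.0385,.07,.09)):
    m=(np.hypot(X[...,0]-s[0],X[...,1]-s[1])<.025)&(X[...,2]>s[2])&(X[...,2]<s[3]); print('tube',X[m].mean(0))
m=(p.max(-1)<60)&(X[...,0]>.43)&(X[...,0]<.53)&(X[...,1]>.21)&(X[...,1]<.35)&(X[...,2]>.05);P=X[m];print('plate',np.linalg.lstsq(np.c_[P[:,:2],np.ones(len(P))],P[:,2],rcond=None)[0],len(P))
E
```

```text
29.8 [ 0.4943 -0.2836  0.2199] key z 0.050410973338706755 1061
tube [0.5822 0.0356 0.1209]
tube [0.5375 0.0679 0.08  ]
tube [ 0.5454 -0.0394  0.0804]
plate [-0.0059  0.0091  0.0727] 1079
```

The key is back up, the tubes have not moved, the plate is level and the arm is clear. Handing in.

```bash
python3 -c "
from h import *
print(job_done())"
```

```text
the job is handed in; nothing more can be done
None
```

I finished all four steps in order and handed the job in at about 30 s of the 64 s allowed; the hand-in call gave no verdict, but my last measurements showed the holder level, the key back up, the tubes in place and the arm clear.

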